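# Shut the coffee pod box

### The arm

A 6-joint arm with a two-finger parallel gripper is mounted at the origin on the work surface. World frame = base frame: x ahead of the robot, y to its left, z up, the work surface at z = 0. Lengths are in m, angles in rad, forces in N, time in s.
With the tool pointing down it reaches from about 0.4 to 0.825 m from the base axis. Payload 7 kg.
Tool frame: the origin (TCP) lies midway between the tips of the shut fingers; the grasp point (between the pads) lies 19 mm behind it; z points along the fingers, y is the line along which they close (so a half turn about z gives the same grasp; the last joint's range is limited). The gripper opens to 88 mm and grips with 3 to 60 N. Pads are 19 mm wide; open, the fingers measure 130 mm over their backs; the gripper's body (78 mm by 193 mm) begins 47 mm behind the grasp point.
Start: joints at [1.416, 0.359, 0.012, 0, -1.224, -0.288], TCP at [0.289, 0.61, 0.227] pointing down, gripper open.
Joint ranges: [-3.07, 3.07], [-1.43, 2.12], [-1.02, 1.25], [-3.03, 1.67], [-3.05, -0], [-3.03, 3.03]. Speed limits (rad/s): [2.39, 2.39, 3.01, 3.14, 3.14, 3.14].

### API

Orientations are given as [roll, pitch, yaw] about the fixed x, y, z axes, in that order (R = Rz(yaw) Ry(pitch) Rx(roll)).
In Python, from station import arm, grab_frame, camera_params, spot_in gives the robot as it stands.
- The arm moves only by the shell command python3 -m jog 'ROWS' [FORCE]. ROWS is JSON, a list that holds one entry, the list of rows, each a list of 7 numbers: the shift along the tool's x, y, z in mm, then the turn, a rotation vector about the tool's x, y, z in rad, then the finger opening in mm, from 0 to 87.6. In form: [[[x, y, z, wx, wy, wz, fingers], ...]]. A call has 1 to 20 rows; each row is the pose to reach, as a shift and turn from the pose commanded when the call began, along the tool's axes at that moment; what a row does not reach only later rows make up. A row lasts 1/8 s, in which the tool goes at most 62.5 mm and 10.7 degrees, less where a joint would pass 70% of its speed; a pose out of reach is approached as far as the arm can. A call with a gripper value outside its range is refused whole. The fingers move at their own pace and stop on an object; FORCE is the grip in N (left out, the last holds). Time passes only in rows, so rows that repeat a pose let the fingers close. It gives the time, the measured TCP pose, the force, the opening and the grip force at its end, in the units of the state.
- arm.get_state(): the state, without advancing time (a new reading comes with each control period).
- grab_frame(name): name is "scene" or "top" or "wrist"; returns (picture, depth): 384x512x3 uint8, blue, green, red; 384x512 float32, m along the optical axis (not along the pixel's ray), 0 where there is no reading.
- camera_params(name): a dict with "mtx" (3x3 intrinsics, pixels), "R" (3x3) and "t" (3): a world point X has camera coordinates R X + t. Camera axes: x right, y down, z forward; pixel columns grow to the right and rows downward; lengths in m; the calibration is good to about 2 mm. A picture is of the moment at which its call begins: read the wrist's pose just before it. camera_params takes no time and is no camera call; for the wrist camera it gives the pose at the moment of the call.
- arm.job_done(): hands the job in; it is judged then, once.
Trained networks look in the newest picture that a camera, given by its name, has taken for a name from the list of things; names that differ only in an ending like _2 or _b are one class to them, and where a whole thing is asked for, a point or a joint stands for the part that bears it (a point fixed in the world has none). Each returns a list of dicts, best first, with "confidence" (0 to 1); they miss things now and then, are a little off and sometimes report something else, mostly with a low value. They report only what shows in the picture. A call takes as long as a camera call.
- spot_in(query, camera): "uv" ([column, row] in pixels, amid what is visible of it).
The state is a dict: "t": time; "q": joint angles; "qd": joint speeds; "joint_efforts": joint torques, N m; "eef_pos": TCP position; "ee_rot": TCP orientation; "force": force on the tool from outside, world axes, zero at the start; "moment": the same for the moment, N m; "width": finger opening in m; "gripper_force": force on a finger pad.
Only numpy, scipy, OpenCV 4.12 (cv2) and the standard library are available. Lean on these libraries where they do the work, as an engineer would, in place of code of your own. Each camera call takes 0.05 s, during which the arm holds its last target. There are 200 camera calls.

### The job

The coffee pod box has been left open: push both of its drawers fully home and swing its lid down until it lies flat, all by gentle pushes with the fingertips and without slamming anything. Nothing needs grasping: lift nothing, pull nothing further open, and leave the canister, moka top, cups and other things on the ledge where they stand. Finish with the hand clear.

Things in the scene. Friction and masses are not known exactly. Their poses are not given: they have to be found in the camera images.
- coffee_box: low beechwood pod box fixed to the ledge, 150 mm deep (x), 170 mm wide (y), 85 mm high without the lid (93 mm with the lid shut). Origin: centre of its underside, on the ledge; x points from its drawer fronts to its back, y to its left side, z up. Two drawers side by side in the lower half, open compartment of coffee pods above, and a flap lid on top
- lid (a joint): lid angle, rad: 0 = shut flat, pi/2 = upright along the box's left (+y) edge, more = leaning outwards to +y; stop at 1.9. Stiff hinge (0.25 N m friction): the lid stays at any angle, so push it all the way down. Plain wooden board 150 mm (along the box's x) by 170 mm by 8 mm, 0.18 kg, no handle
- lid_hinge (a point): middle of the lid's hinge line: on the box's top left edge, 85 mm left (+y) of its centre and 85 mm above the ledge; the hinge line runs along the box's x, and is in the plane of the lid's inner face
- lid_edge (a point): middle of the lid's free edge, 170 mm from the hinge, on the lid's outer face (upper face when shut; it faces the box's +y when upright); moves with the lid
- drawer_left (a joint): how far the left drawer (seen from the robot) is out, m: 0 = fully home, grows towards the box's -x, stop at 0.085. Stays where left (1.5 N friction). Its flat front is 81 mm wide, 45 mm high (6 to 51 mm above the ledge) and 10 mm thick, centred 42.5 mm to the left of the box's centre line; no knob, only a flat dark dot
- drawer_right (a joint): how far the right drawer (seen from the robot) is out, m: 0 = fully home, grows towards the box's -x, stop at 0.085. Stays where left (1.5 N friction). Its flat front is 81 mm wide, 45 mm high (6 to 51 mm above the ledge) and 10 mm thick, centred 42.5 mm to the right of the box's centre line; no knob, only a flat dark dot
- front_left (a point): middle of the outer (-x) face of the left drawer's front, 29 mm above the ledge; moves with the drawer. With the drawer home it lies 85 mm in front (-x) of the box's centre
- front_right (a point): middle of the outer (-x) face of the right drawer's front, 29 mm above the ledge; moves with the drawer. With the drawer home it lies 85 mm in front (-x) of the box's centre
- canister: closed red tin coffee canister with steel lid, 88 mm across, 126 mm high, loose, bystander to the right of the box; origin: centre of its underside
- moka_top: eight-sided aluminium moka top with black knob and handle, 82 mm across (handle reaches 87 mm out to its -x), 115 mm high, loose, bystander to the left of the box; origin: centre of its underside
- spoon_rest: beechwood spoon rest, 150 x 75 x 16 mm, loose, bystander front left of the box; origin: centre of its underside
- demitasse: small white cup with handle, 60 mm across (handle reaches further to its +y), 55 mm high, loose, bystander front right of the box; origin: centre of its underside
- sugar_jar: glass sugar jar with steel cap, 64 mm across, 85 mm high, loose, bystander right of the canister; origin: centre of its underside
- saucer: blue saucer, 110 mm across, 16 mm high, loose, bystander far left of the box; origin: centre of its underside

How it is judged:
At the end, for the whole second after the job is handed in: Both drawers are within 4 mm of fully home, the lid is within 0.04 rad of flat shut, and every loose thing is within 25 mm of where it began (value of joint each of drawer_left, drawer_right below 0.004 m and value of joint lid below 0.04 rad and distance of each of canister, moka_top, spoon_rest, demitasse, sugar_jar, saucer from where it was at the start of the episode below 0.025 m); the robot touches nothing.
It fails at once if a thing standing on the ledge (canister, moka top, spoon rest, cup, jar, saucer) was shifted more than 25 mm, lifted or tipped (distance of any of canister, moka_top, spoon_rest, demitasse, sugar_jar, saucer from where it was at the start of the episode above 0.025 m or angle between any of canister, moka_top, spoon_rest, demitasse, sugar_jar, saucer's own z axis and vertical above 0.3 rad).
It fails at once if a drawer was pulled further out instead of pushed in (value of joint any of drawer_left, drawer_right above 0.081 m).
It fails at once if the box, its lid or a drawer was pushed with the arm or the gripper's body instead of the fingers (over 8 N) (contact force between the arm and coffee_box above 8 N).
It fails at once if the lid was pushed over backwards (value of joint lid above 1.87 rad).
It fails at once if the lid or a drawer was slammed (lid over 4 rad/s, drawer over 0.5 m/s) (velocity of joint lid below -4 rad/s or velocity of joint any of drawer_left, drawer_right below -0.5 m/s).
It also fails if it takes over 61 s, if anything falls off the work surface, if the arm or the gripper's body presses on something with over 40 N, if the wrist force passes 120 N, or if a joint passes its speed limit or range.

## Working session

There is one attempt and no reset: what is moved stays moved. The work goes in short steps, Python scripts to look and compute and a shell command to move; the robot and the scene stay as the last step left them, time stands still between calls to the robot, and variables do not carry over. Pictures are saved under pics/ and viewed, at most 10 in all, crops included, and the job is handed in when it is done.

```bash
mkdir -p pics
cat > h.py <<'E'
import numpy as np, cv2
from station import arm, grab_frame, camera_params, spot_in
def world(cam,uv,d,p=None):
    p=p or camera_params(cam); K=np.array(p["mtx"]);R=np.array(p["R"]);t=np.array(p["t"])
    c=np.linalg.inv(K)@np.array([uv[0],uv[1],1.])*d
    return R.T@(c-t)
E
python3 - <<'E'
from h import *
s=arm.get_state();print(s["t"],s["eef_pos"],s["ee_rot"])
for c in("scene","top"):
    im,d=grab_frame(c);cv2.imwrite(f"pics/{c}0.png",im);np.save(f"{c}0.npy",d)
    for n in["coffee_box","lid","lid_edge","front_left","front_right","canister","moka_top","spoon_rest","demitasse","sugar_jar","saucer"]:
        r=spot_in(n,c)[:1]
        for x in r:
            u,v=x["uv"];dd=d[int(v),int(u)];print(c,n,np.round(x["uv"]),round(x["confidence"],2),np.round(world(c,(u,v),dd),3))
    p=camera_params(c);print(-np.array(p["R"]).T@np.array(p["t"]))
E
```

```text
0.0 [0.28903197 0.60942541 0.22562672] [ 3.13991460e+00 -1.53692552e-04 -4.42939443e-01]
scene coffee_box [225. 158.] 0.82 [ 0.643 -0.068  0.134]
scene lid [222. 142.] 0.81 [ 0.644 -0.077  0.176]
scene lid_edge [222. 144.] 0.86 [ 0.646 -0.076  0.174]
scene front_left [263. 174.] 0.82 [ 0.539 -0.049  0.045]
scene front_right [260. 173.] 0.51 [ 0.524 -0.086  0.015]
scene canister [184. 123.] 0.89 [ 0.647 -0.291  0.12 ]
scene moka_top [252. 220.] 0.87 [0.685 0.114 0.084]
scene spoon_rest [302. 208.] 0.86 [0.509 0.089 0.007]
scene demitasse [224. 156.] 0.68 [ 0.647 -0.065  0.143]
scene sugar_jar [197. 105.] 0.43 [ 0.539 -0.42   0.079]
scene saucer [260. 172.] 0.31 [ 0.524 -0.086  0.02 ]
[1.10250703 0.75597716 0.84761131]
top coffee_box [315. 186.] 0.59 [ 0.609 -0.134  0.057]
top lid [295. 162.] 0.81 [ 0.655 -0.076  0.15 ]
top lid_edge [299. 166.] 0.61 [ 0.635 -0.082  0.197]
top front_left [298. 215.] 0.8 [ 0.537 -0.091  0.023]
top front_right [332. 221.] 0.65 [ 0.519 -0.179  0.024]
top canister [387. 180.] 0.86 [ 0.607 -0.303  0.124]
top moka_top [231. 164.] 0.73 [0.662 0.082 0.1  ]
top spoon_rest [237. 225.] 0.85 [0.516 0.073 0.009]
top demitasse [376. 251.] 0.89 [ 0.439 -0.293  0.01 ]
top sugar_jar [426. 212.] 0.73 [ 0.531 -0.407  0.082]
top saucer [190. 191.] 0.84 [0.61  0.198 0.009]
[0.41255419 0.02021566 1.27976309]
```

Run:
```python
import cv2
a=cv2.imread("pics/top0.png")[110:300,160:450];b=cv2.imread("pics/scene0.png")[70:260,150:350]
cv2.imwrite("pics/v1.png",cv2.hconcat([cv2.resize(a,(435,285)),cv2.resize(b,(300,285))]))
import cv2
cv2.imwrite("pics/v2.png",cv2.resize(a,(800,524),interpolation=cv2.INTER_CUBIC))
```

```text
(no output)
```

View pics/v2.png

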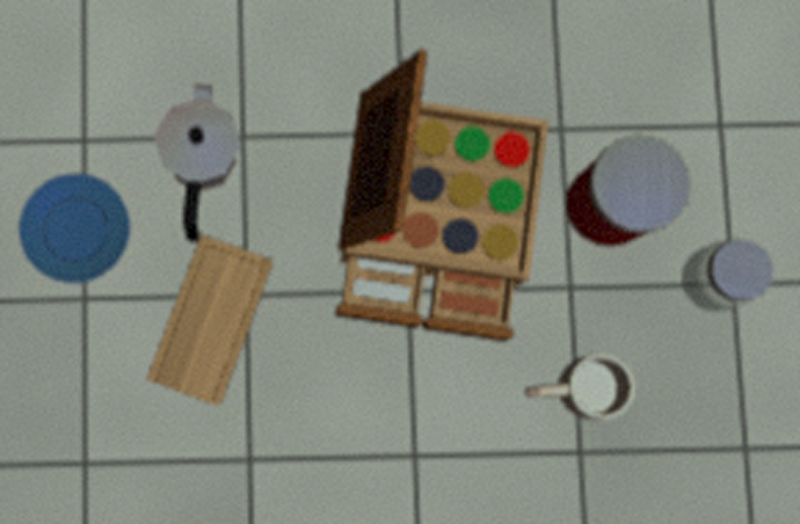

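View pics/v1.png

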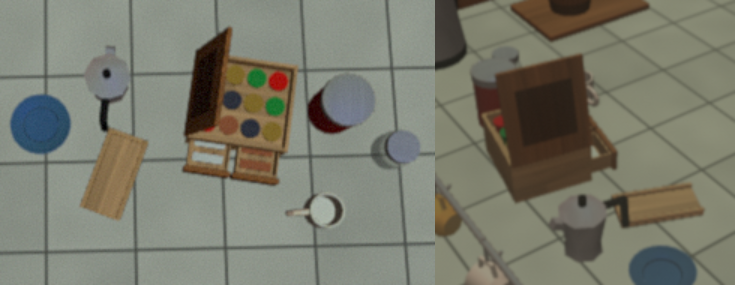

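The top view shows the box at a slight yaw. Both drawers are out, with outer top edges from (337,313) to (420,325) and from (425,325) to (512,338). The lid is near upright, with its free edge from (425,50) to (400,240). The cup is front right and the spoon rest front left.

Run:
```python
from h import *
p=camera_params("top");d=np.load("top0.npy");s=800/290
K=np.array(p["mtx"]);R=np.array(p["R"]);t=np.array(p["t"]);C=-R.T@t
def onz(u,v,z):
    r=R.T@np.linalg.inv(K)@np.array([160+u/s,110+v/s,1]); return C+r*(z-C[2])/r[2]
BR=onz(547,122,.085);FR=onz(525,280,.085);print("BR,FR",BR,FR,np.linalg.norm(BR-FR))
for n,u,v in[("L1",337,308),("L2",420,321),("R1",425,322),("R2",512,335)]: print(n,onz(u,v,.051))
g=np.array([[world("top",(u,v),d[v,u],p) for u in range(160,450)] for v in range(110,300)])
np.save("g.npy",g)
G=g.reshape(-1,3)
# top rim yaw fit: box points z .08-.09
# lid plane
m=(G[:,2]>.1)&(G[:,2]<.26)&(abs(G[:,1]+.075)<.06)&(abs(G[:,0]-.63)<.12)
L=G[m];
for _ in range(4):
    c=np.median(L,0) if _==0 else L.mean(0);n=np.linalg.svd(L-c)[2][2];n*=np.sign(n[1]);e=(L-c)@n
    L=L[abs(e)<max(.004,2*e.std())]
print("lid n",n,"c",c,len(L),"resid",e.std(),"z range",np.percentile(L[:,2],[1,99]),"angle",np.arctan2(np.hypot(n[0],n[1]),n[2]),"yaw",np.arctan2(-n[0],n[1]))
F=G[(abs(G[:,2]-.051)<.006)&(G[:,0]<.56)&(G[:,0]>.48)&(abs(G[:,1]+.13)<.09)]
for y in np.arange(-.21,-.04,.01):
    q=F[abs(F[:,1]-y)<.005]
    if len(q):print(round(y,2),len(q),q[:,0].min().round(4),q[:,0].max().round(4))
```

```text
BR,FR [ 0.68353641 -0.24492174  0.085     ] [ 0.53674298 -0.21658638  0.085     ] 0.14950318488169378
L1 [ 0.51814773 -0.04636069  0.051     ]
L2 [ 0.50417349 -0.12340538  0.051     ]
R1 [ 0.50313118 -0.12802816  0.051     ]
R2 [ 0.4891302  -0.20846259  0.051     ]
lid n [0.16662981 0.95845872 0.23149816] c [ 0.63705597 -0.08015586  0.1889213 ] 1268 resid 0.0009995096009187956 z range [0.10218401 0.25396888] angle 1.3371789354618009 yaw -0.1721314023399191
-0.21 24 0.488 0.5597
-0.2 32 0.4878 0.5599
-0.19 26 0.4904 0.5577
-0.18 21 0.491 0.5581
-0.17 21 0.494 0.558
-0.16 22 0.4962 0.5507
-0.15 19 0.4968 0.5507
-0.14 32 0.4994 0.554
-0.13 11 0.5019 0.5547
-0.12 28 0.5025 0.5568
-0.11 18 0.5054 0.5595
-0.1 21 0.5056 0.5596
-0.09 18 0.5082 0.5194
-0.08 18 0.5089 0.5221
-0.07 20 0.5113 0.525
-0.06 23 0.5141 0.5592
-0.05 21 0.5145 0.546
```

Box: centre about (0.625, -0.147), yaw about -0.178. Lid angle is 1.34 and both drawers are about 38 mm out. The depth lid plane and the hinge agree within about 1 mm. I'll push both drawers together with the fingers open and the tool tilted forwards, then do the lid.

```bash
cat >> h.py <<'E'
from scipy.spatial.transform import Rotation as Ro
YAW=-.178;Cn=np.array([.625,-.147,0]);B=Ro.from_euler("z",YAW)
def rows(targets,tz=0):
    """targets: (xb,yb,z,tilt about tool y, spin about vertical, [tilt about box x]) in box frame"""
    s=arm.get_state();R0=Ro.from_euler("xyz",s["ee_rot"]);p0=np.array(s["eef_pos"])
    print("t",s["t"],"box-frame tcp",B.inv().apply(p0-Cn).round(4))
    for xb,yb,z,a,sp in targets:
        P=Cn+B.apply([xb,yb,z]);R=B*Ro.from_euler("z",sp)*Ro.from_euler("x",np.pi)*Ro.from_euler("y",a)
        print((R0.inv().apply(P-p0)*1000).round(1).tolist(),(R0.inv()*R).as_rotvec().round(3).tolist())
E
python3 -c "
from h import *
rows([(-.165,0,.2,.55,0)])"
```

```text
t 1.2 box-frame tcp [-0.4645  0.6855  0.2266]
[468.4, 583.2, 26.5] [0.073, 0.547, -0.258]
```

```bash
python3 -m jog '[[[468,583,26,0.073,0.547,-0.258,87],[468,583,26,0.073,0.547,-0.258,87],[468,583,26,0.073,0.547,-0.258,87],[468,583,26,0.073,0.547,-0.258,87],[468,583,26,0.073,0.547,-0.258,87],[468,583,26,0.073,0.547,-0.258,87],[468,583,26,0.073,0.547,-0.258,87],[468,583,26,0.073,0.547,-0.258,87],[468,583,26,0.073,0.547,-0.258,87],[468,583,26,0.073,0.547,-0.258,87],[468,583,26,0.073,0.547,-0.258,87],[468,583,26,0.073,0.547,-0.258,87],[468,583,26,0.073,0.547,-0.258,87],[468,583,26,0.073,0.547,-0.258,87],[468,583,26,0.073,0.547,-0.258,87],[468,583,26,0.073,0.547,-0.258,87]]]'
python3 -c "
from h import *
rows([(-.165,0,.03,.55,0),(-.13,0,.03,.55,0),(-.092,0,.03,.55,0)])"
```

```text
t: 3.2
eef_pos: [0.4689, -0.1223, 0.2145]
ee_rot: [-3.13, -0.53, -0.176]
force: [-0.1, 0.2, -1.1]
width: 0.0872
gripper_force: 0.0
t 3.2 box-frame tcp [-0.158  -0.0033  0.2145]
[-99.4, -1.6, 155.7] [-0.012, 0.02, 0.002]
[-69.2, -1.3, 173.4] [-0.012, 0.02, 0.002]
[-36.4, -1.0, 192.6] [-0.012, 0.02, 0.002]
```

```bash
python3 -m jog '[[[-25,0,39,0,0,0,87],[-50,0,78,0,0,0,87],[-75,0,117,0,0,0,87],[-99,-2,150,0,0,0,87],[-99,-2,150,0,0,0,87],[-99,-2,150,0,0,0,87]]]'
python3 - <<'E'
from h import *
rows([(-.165,0,.032,.55,0),(-.13,0,.032,.55,0),(-.092,0,.032,.55,0)])
im,_=grab_frame("top");im2,_=grab_frame("scene")
a=cv2.resize(im[110:300,190:400],(420,380));b=cv2.resize(im2[70:260,170:350],(360,380))
cv2.imwrite("pics/v3.png",cv2.hconcat([a,b]))
E
```

```text
t: 3.95
eef_pos: [0.4474, -0.157, 0.0561]
ee_rot: [-3.023, -0.475, -0.175]
force: [2.5, -1.3, 1.8]
width: 0.087
gripper_force: 0.0
t 3.95 box-frame tcp [-0.173  -0.0413  0.0561]
[-3.8, -38.0, 29.8] [-0.12, 0.075, -0.002]
[27.4, -36.0, 45.7] [-0.12, 0.075, -0.002]
[61.1, -33.8, 62.9] [-0.12, 0.075, -0.002]
```

View pics/v3.png

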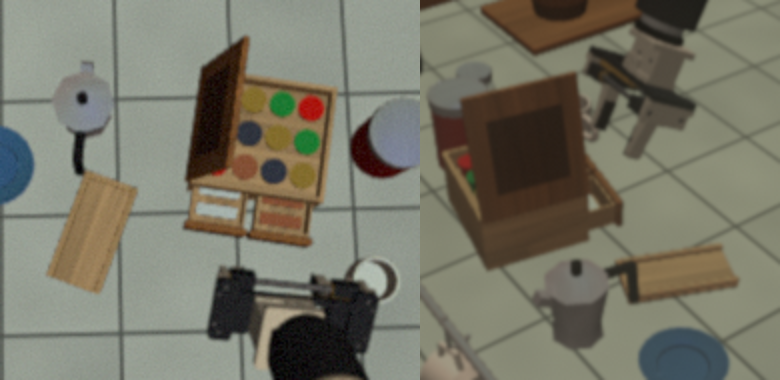

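The gripper drifted about 4 cm to the right and is close to the cup. I think a joint is at its limit, so I'll check the joints and lift.

Run:
```python
from h import *
s=arm.get_state();print(s["q"],s["qd"],s["force"],s["eef_pos"])
for n in["demitasse"]:
    im,d=grab_frame("top");print([(x["uv"],x["confidence"]) for x in spot_in(n,"top")[:2]])
```

```text
[ 0.08115085  0.05912061 -1.01393681  0.01290639 -0.00234772  1.33481733] [-0.01385245 -0.00381316 -0.01929814 -0.0691773  -0.01650403  0.14507814] [-0.04102024  0.19569428  0.52977027] [ 0.4528774  -0.15559647  0.06058805]
[([380.2, 247.3], 0.59)]
```

Joints 3 and 5 are at their limits, so this tilt isn't reachable here. New plan: lid first, then the drawers with the tool pointing down and its tip high on the fronts, so the body passes above the shut lid. First I'll lift and straighten.

```bash
python3 -c "
from h import *
rows([(-.17,-.04,.2,.2,0),(-.15,0.0,.32,0,0),(0,.19,.32,0,0)])"
```

```text
t 4.15 box-frame tcp [-0.1704 -0.0403  0.0592]
[65.3, -14.8, -123.8] [-0.119, -0.279, 0.024]
[138.7, -65.7, -215.6] [-0.117, -0.478, 0.036]
[273.1, -245.1, -124.2] [-0.117, -0.478, 0.036]
```

```bash
python3 -m jog '[[[20,-5,-40,0,-0.05,0,87],[40,-10,-80,-0.05,-0.15,0,87],[65,-15,-124,-0.12,-0.28,0.02,87],[100,-40,-170,-0.12,-0.38,0.03,0],[139,-66,-216,-0.117,-0.478,0.036,0],[139,-66,-216,-0.117,-0.478,0.036,0],[170,-106,-194,-0.117,-0.478,0.036,0],[200,-150,-172,-0.117,-0.478,0.036,0],[235,-200,-148,-0.117,-0.478,0.036,0],[273,-245,-124,-0.117,-0.478,0.036,0],[273,-245,-124,-0.117,-0.478,0.036,0],[273,-245,-124,-0.117,-0.478,0.036,0],[273,-245,-124,-0.117,-0.478,0.036,0],[273,-245,-124,-0.117,-0.478,0.036,0]]]'
python3 - <<'E'
from h import *
im,d=grab_frame("top")
for n in["demitasse","spoon_rest"]:print(n,[(x["uv"],x["confidence"]) for x in spot_in(n,"top")[:2]])
im2,_=grab_frame("scene")
cv2.imwrite("pics/v4.png",cv2.hconcat([cv2.resize(im[110:300,190:450],(420,380)),cv2.resize(im2[40:260,150:350],(360,380))]))
h=.021;T=[(0,.135,.32,0,0),(0,.135,.222,0,0)]
for th in np.linspace(1.33,0,12):
    T.append((0,.085-.14*np.cos(th)+.008*np.sin(th)+h,.085+.14*np.sin(th)+.008*np.cos(th),0,0))
rows(T)
E
```

```text
t: 5.9
eef_pos: [0.6584, 0.037, 0.3205]
ee_rot: [-3.141, -0.001, -0.183]
force: [-0.3, 0.7, 0.2]
width: 0.0007
gripper_force: 0.0
demitasse [([372.1, 251.0], 0.97), ([230.2, 163.5], 0.65)]
spoon_rest [([237.2, 223.5], 0.68), ([423.2, 209.8], 0.53)]
t 6.1 box-frame tcp [0.0007 0.1874 0.3202]
[-0.4, 52.4, 0.1] [-0.001, -0.001, -0.005]
[-0.5, 52.5, 98.1] [-0.001, -0.001, -0.005]
[-0.2, 107.1, 97.2] [-0.001, -0.001, -0.005]
[-0.2, 123.5, 101.3] [-0.001, -0.001, -0.005]
[-0.1, 139.4, 107.4] [-0.001, -0.001, -0.005]
[-0.0, 154.4, 115.3] [-0.001, -0.001, -0.005]
[0.0, 168.3, 124.9] [-0.001, -0.001, -0.005]
[0.1, 180.9, 136.2] [-0.001, -0.001, -0.005]
[0.1, 192.2, 148.9] [-0.001, -0.001, -0.005]
[0.2, 201.7, 162.8] [-0.001, -0.001, -0.005]
[0.2, 209.6, 177.9] [-0.001, -0.001, -0.005]
[0.2, 215.6, 193.7] [-0.001, -0.001, -0.005]
[0.2, 219.6, 210.2] [-0.001, -0.001, -0.005]
[0.2, 221.6, 227.0] [-0.001, -0.001, -0.005]
```

View pics/v4.png

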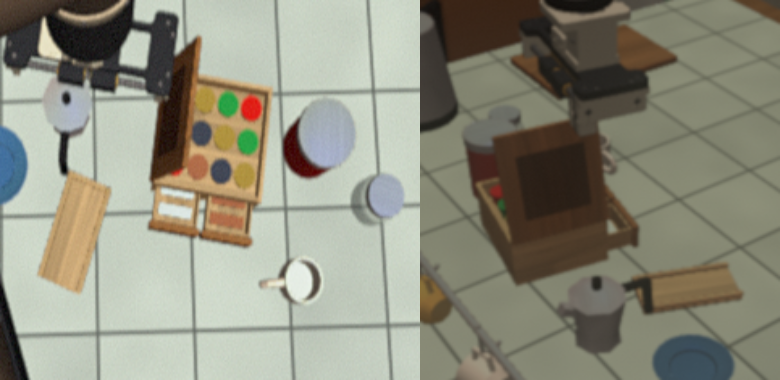

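The cup hasn't moved (still around 377,250), and the closed fingers are hovering left of the lid. I'll descend and sweep the lid partway.

```bash
python3 -m jog '[[[0,52,0,0,0,0,0],[0,52,50,0,0,0,0],[0,52,97,0,0,0,0],[0,60,97,0,0,0,0],[0,72,97,0,0,0,0],[0,84,97,0,0,0,0],[0,96,97,0,0,0,0],[0,107,97,0,0,0,0],[0,115,99,0,0,0,0],[0,124,101,0,0,0,0],[0,132,104,0,0,0,0],[0,139,107,0,0,0,0],[0,147,111,0,0,0,0],[0,154,115,0,0,0,0],[0,161,120,0,0,0,0],[0,168,125,0,0,0,0]]]'
python3 - <<'E'
from h import *
h=.021;T=[]
for th in np.linspace(1.33,0,12)[4:]:
    T.append((0,.085-.14*np.cos(th)+.008*np.sin(th)+h,.085+.14*np.sin(th)+.008*np.cos(th),0,0))
rows(T)
im,_=grab_frame("top");im2,_=grab_frame("scene")
cv2.imwrite("pics/v5.png",cv2.hconcat([cv2.resize(im[110:300,190:450],(420,380)),cv2.resize(im2[40:260,150:350],(360,380))]))
E
```

```text
t: 8.1
eef_pos: [0.6285, -0.1279, 0.1942]
ee_rot: [-3.141, 0.0, -0.182]
force: [0.3, -0.2, 1.1]
width: 0.0004
gripper_force: 0.6
t 8.1 box-frame tcp [1.000e-04 1.940e-02 1.942e-01]
[-0.1, 0.2, -1.0] [-0.0, 0.0, -0.004]
[-0.0, 12.8, 10.3] [-0.0, 0.0, -0.004]
[0.0, 24.0, 23.0] [-0.0, 0.0, -0.004]
[0.1, 33.6, 37.0] [-0.0, 0.0, -0.004]
[0.1, 41.5, 52.0] [-0.0, 0.0, -0.004]
[0.1, 47.4, 67.9] [-0.0, 0.0, -0.004]
[0.1, 51.4, 84.3] [-0.0, 0.0, -0.004]
[0.2, 53.4, 101.2] [-0.0, 0.0, -0.004]
```

View pics/v5.png

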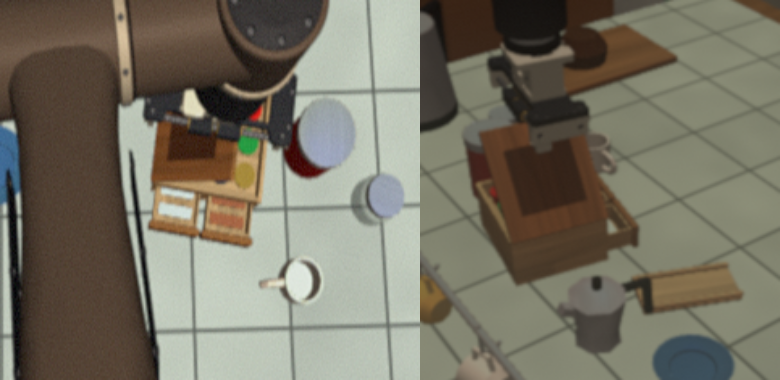

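The lid is following the fingertips, now at about 50°. I'll continue to flat with a light press, then lift.

```bash
python3 -m jog '[[[0,7,5,0,0,0,0],[0,13,10,0,0,0,0],[0,24,23,0,0,0,0],[0,34,37,0,0,0,0],[0,38,45,0,0,0,0],[0,42,52,0,0,0,0],[0,45,60,0,0,0,0],[0,47,68,0,0,0,0],[0,50,76,0,0,0,0],[0,51,84,0,0,0,0],[0,53,90,0,0,0,0],[0,53,96,0,0,0,0],[0,53,99,0,0,0,0],[0,53,101,0,0,0,0],[0,53,102,0,0,0,0],[0,53,102,0,0,0,0]]]'
```

```text
t: 10.2
eef_pos: [0.619, -0.1795, 0.0933]
ee_rot: [-3.141, -0.0, -0.182]
force: [-2.4, -0.2, 4.1]
width: 0.0005
gripper_force: 2.5
```

```bash
python3 -m jog '[[[0,0,2,0,0,0,0],[0,0,3,0,0,0,0],[0,0,3,0,0,0,0],[0,0,0,0,0,0,0],[0,0,-40,0,0,0,0],[0,0,-80,0,0,0,0],[-50,-10,-110,0,0,0,40],[-100,-20,-110,0,0,0,87],[-155,-33,-110,0,0,0,87],[-155,-33,-110,0,0,0,87],[-155,-33,-110,0,0,0,87],[-155,-33,-110,0,0,0,87]]]'
python3 - <<'E'
from h import *
rows([(-.157,0,.2,0,0),(-.157,0,.042,0,0),(-.13,0,.042,0,0),(-.095,0,.042,0,0)])
im,d=grab_frame("top");im2,_=grab_frame("scene")
cv2.imwrite("pics/v6.png",cv2.hconcat([cv2.resize(im[110:300,190:450],(420,380)),cv2.resize(im2[40:260,150:350],(360,380))]))
p=camera_params("top")
G=np.array([world("top",(u,v),d[v,u],p) for u in range(250,380) for v in range(120,240) if d[v,u]>0])
b=B.inv().apply(G-Cn);m=(abs(b[:,0])<.065)&(abs(b[:,1])<.075)
for lo in(-.075,-.04,0,.04):
    k=m&(b[:,1]>=lo)&(b[:,1]<lo+.035);print(lo,k.sum(),np.median(b[k,2]) if k.any() else None)
print(arm.get_state()["q"])
E
```

```text
t: 11.7
eef_pos: [0.4735, -0.1191, 0.2025]
ee_rot: [-3.141, 0.0, -0.182]
force: [0.1, 0.3, 0.5]
width: 0.0545
gripper_force: 0.0
t 11.7 box-frame tcp [-0.1541  0.0006  0.2025]
[-2.9, 0.6, 2.5] [-0.0, 0.0, -0.004]
[-2.9, 0.7, 160.5] [-0.0, 0.0, -0.004]
[24.1, 0.6, 160.5] [-0.0, 0.0, -0.004]
[59.1, 0.4, 160.5] [-0.0, 0.0, -0.004]
-0.075 397 0.09267904946241613
-0.04 527 0.09333172444461076
0 609 0.09314582327468562
0.04 672 0.09277492898132128
[ 1.56795481e-01  6.72490585e-02 -4.24184426e-01 -4.54057496e-04
 -1.08018909e+00  1.23147295e+00]
```

View pics/v6.png

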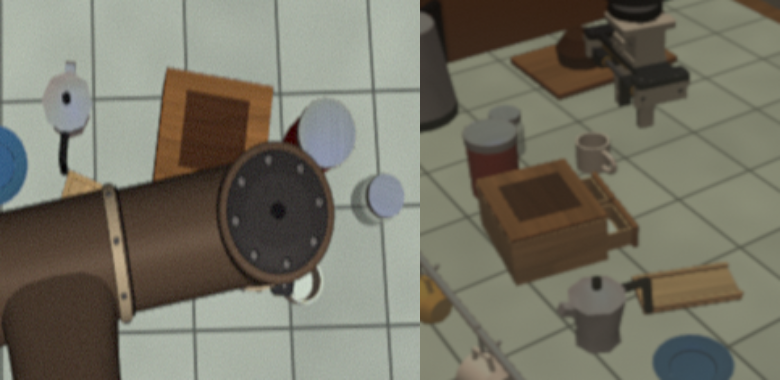

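The lid is flat: its height is 0.093 across the whole board. Next, descend and push both drawers.

```bash
python3 -m jog '[[[-3,0,40,0,0,0,87],[-3,0,80,0,0,0,87],[-3,0,120,0,0,0,87],[-3,0,150,0,0,0,87],[-3,0,160,0,0,0,87],[-3,0,160,0,0,0,87],[4,0,160,0,0,0,87],[10,0,160,0,0,0,87],[16,0,160,0,0,0,87],[22,0,160,0,0,0,87],[28,0,160,0,0,0,87],[34,0,160,0,0,0,87],[39,0,160,0,0,0,87],[44,0,160,0,0,0,87],[48,0,160,0,0,0,87],[51,0,160,0,0,0,87],[51,0,160,0,0,0,87]]]'; python3 -c "
from h import *
rows([(-.095,0,.042,0,0)])"
```

```text
t: 13.92
eef_pos: [0.5233, -0.1282, 0.0426]
ee_rot: [-3.141, -0.001, -0.182]
force: [-0.9, 1.0, -1.1]
width: 0.087
gripper_force: 0.4
t 13.925 box-frame tcp [-0.1034  0.0005  0.0426]
[8.5, 0.4, 0.6] [-0.0, -0.001, -0.004]
```

```bash
python3 -m jog '[[[2,0,0,0,0,0,87],[4,0,0,0,0,0,87],[6,0,0,0,0,0,87],[8,0,0,0,0,0,87],[9,0,0,0,0,0,87],[9,0,0,0,0,0,87]]]'; python3 -m jog '[[[1,0,0,0,0,0,87],[2,0,0,0,0,0,87],[2,0,0,0,0,0,87]]]'
```

```text
t: 14.68
eef_pos: [0.5319, -0.1298, 0.0426]
ee_rot: [-3.141, -0.0, -0.182]
force: [-1.5, 2.0, -0.5]
width: 0.0868
gripper_force: 1.0
t: 15.05
eef_pos: [0.5321, -0.13, 0.0424]
ee_rot: [-3.142, 0.003, -0.182]
force: [-6.9, 4.4, 4.5]
width: 0.0872
gripper_force: 4.0
```

Firm resistance at xb = -0.094, where the fronts should be fully home. One more slight press, then back off, lift and check.

```bash
python3 -m jog '[[[1,0,0,0,0,0,87],[2,0,0,0,0,0,87],[2,0,0,0,0,0,87]]]'; python3 -m jog '[[[-10,0,0,0,0,0,87],[-35,0,0,0,0,0,87],[-50,0,0,0,0,0,87],[-50,0,-40,0,0,0,87],[-50,0,-90,0,0,0,87],[-50,0,-140,0,0,0,87],[-50,50,-190,0,0,0,87],[-50,110,-190,0,0,0,87],[-50,170,-190,0,0,0,87],[-50,230,-190,0,0,0,87],[-50,290,-190,0,0,0,87],[-50,300,-190,0,0,0,87],[-50,300,-190,0,0,0,87]]]'
python3 - <<'E'
from h import *
im,d=grab_frame("top");im2,_=grab_frame("scene")
cv2.imwrite("pics/v7.png",cv2.hconcat([cv2.resize(im[110:300,160:450],(435,380)),cv2.resize(im2[90:220,190:300],(360,380))]))
p=camera_params("top")
G=np.array([world("top",(u,v),d[v,u],p) for u in range(250,380) for v in range(120,260) if d[v,u]>0])
b=B.inv().apply(G-Cn)
for y in np.arange(-.08,.081,.02):
    k=(abs(b[:,1]-y)<.008)&(b[:,0]<-.05)&(abs(b[:,2]-.048)<.012);print(y.round(2),k.sum(),np.percentile(b[k,0],[5,95]).round(4) if k.any() else '')
for n in["canister","moka_top","spoon_rest","demitasse","sugar_jar","saucer"]:print(n,[(np.round(x["uv"]),round(x["confidence"],2)) for x in spot_in(n,"top")[:1]])
E
```

```text
t: 15.42
eef_pos: [0.5321, -0.1302, 0.0422]
ee_rot: [3.141, 0.006, -0.182]
force: [-12.7, 7.0, 9.6]
width: 0.087
gripper_force: 6.8
t: 17.05
eef_pos: [0.4317, -0.4173, 0.2322]
ee_rot: [-3.141, 0.0, -0.184]
force: [-0.3, 0.3, -0.1]
width: 0.0868
gripper_force: 0.0
-0.08 22 [-0.0814 -0.0713]
-0.06 31 [-0.0821 -0.0713]
-0.04 38 [-0.0833 -0.0714]
-0.02 33 [-0.0825 -0.0712]
0.0 26 [-0.0817 -0.0717]
0.02 29 [-0.0818 -0.0718]
0.04 33 [-0.0828 -0.0725]
0.06 31 [-0.0821 -0.0721]
0.08 21 [-0.0821 -0.0663]
canister [(array([379., 178.]), 0.71)]
moka_top [(array([230., 164.]), 0.78)]
spoon_rest [(array([238., 224.]), 0.56)]
demitasse [(array([371., 249.]), 0.58)]
sugar_jar []
saucer [(array([186., 192.]), 0.94)]
```

View pics/v7.png

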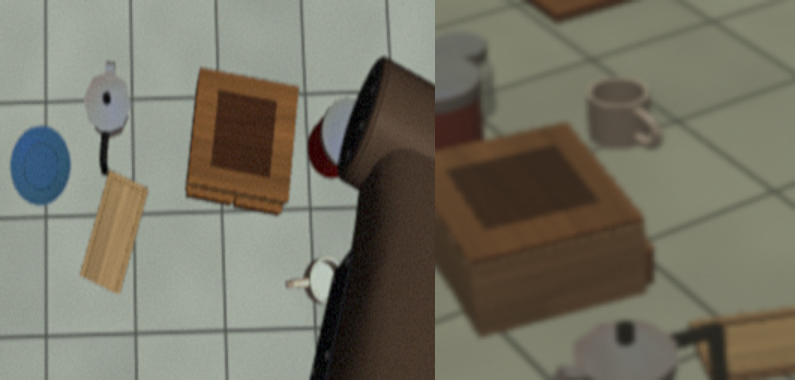

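Both drawers look home by depth, but the right one may show a tiny step at (235,207). I'll zoom in to check.

Run:
```python
from h import *
im,_=grab_frame("top")
for _ in range(7): im=im.astype(float)+grab_frame("top")[0]
im=np.clip(im/8,0,255).astype(np.uint8)
p=camera_params("top");K=np.array(p["mtx"]);R=np.array(p["R"]);t=np.array(p["t"])
H=[]
for x,y in[(-.11,.1),(-.11,-.1),(-.05,-.1),(-.05,.1)]:
    c=K@(R@(Cn+B.apply([x,y,.051]))+t);H.append(c[:2]/c[2])
M=cv2.getPerspectiveTransform(np.float32(H),np.float32([[0,240],[800,240],[800,0],[0,0]]))
o=cv2.warpPerspective(im,M,(800,240),flags=cv2.INTER_CUBIC);cv2.line(o,(0,140),(30,140),(0,255,0),1)
cv2.imwrite("pics/v8.png",o)
```

```text
(no output)
```

View pics/v8.png

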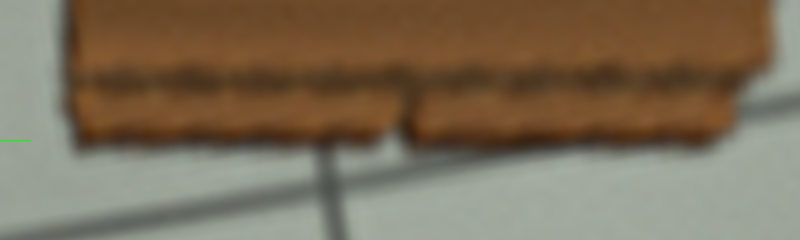

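The rectified view shows both drawer fronts level, with their outer edge at row 143, which matches the home line. The loose things are unmoved and the hand is clear, so I'm handing in.

```bash
python3 -c "
from station import arm
print(arm.job_done())"
```

```text
the job is handed in; nothing more can be done
None
```

Both drawers are pushed home and the lid lies flat, by my camera measurements; the loose things I could see had not moved, the sugar jar was hidden at the last check, the hand is clear, and the job is handed in (no verdict was shown).

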